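# Set a routed panel up for its inspection photo and hold the camera arm at its mark

## Robot

A 6-joint arm with a two-finger parallel gripper is mounted at the origin on the work surface. World frame = base frame: x ahead of the robot, y to its left, z up, the work surface at z = 0. Lengths are in m, angles in rad, forces in N, time in s.
With the tool pointing down it reaches from about 0.325 to 0.85 m from the base axis. Payload 15.5 kg.
Tool frame: the origin (TCP) lies midway between the tips of the shut fingers; the grasp point (between the pads) lies 19 mm behind it (env.grip_point_offset is the z of the grasp point in the tool frame, in m); z points along the fingers, y is the line along which they close (so a half turn about z gives the same grasp; the last joint's range is limited). The gripper opens to 91 mm and grips with 3 to 60 N. Pads are 32 mm wide; open, the fingers measure 118 mm over their backs; the gripper's body (76 mm by 178 mm) begins 60 mm behind the grasp point.
Start: joints at [-1.214, 0.494, 1.345, -0, 1.302, -0.096], TCP at [0.273, -0.562, 0.178] pointing down, gripper open.
Joint ranges: [-2.91, 2.91], [-0.82, 2.16], [0.22, 2.67], [-1.22, 4.37], [0.12, 2.79], [-3.08, 3.08]. Speed limits (rad/s): [1.89, 1.89, 2.57, 3.01, 3.01, 3.01].

## Interface

Orientations are given as a rotation vector (axis times angle).
In Python, from rig import readout, vision, workorder, env gives the robot as it stands. The module is installed in compiled form; this text tells all that it offers.
- The arm moves only by the shell command python3 -m handwheel 'ROWS' [FORCE]. ROWS is JSON, a list of rows, each a list of 3 entries, a list of its own where there are three numbers: the shift along the tool's x, y, z in m, then the turn, a rotation vector about the tool's x, y, z in degrees, then the opening, from -1 (shut) to 1 (fully open). A call has 1 to 8 rows; each row is the pose to reach, as a shift and turn from the pose commanded when the call began, along the tool's axes at that moment; what a row does not reach only later rows make up. A row lasts 1/12 s, in which the tool goes at most 41.7 mm and 7.16 degrees, less where a joint would pass 70% of its speed; a pose out of reach is approached as far as the arm can. A call with a gripper value outside its range is refused whole. The fingers move at their own pace and stop on an object; FORCE is the grip in N (left out, the last holds). Time passes only in rows, so rows that repeat a pose let the fingers close. It gives the time, the measured TCP pose, the force, the opening and the grip force at its end, in the units of the state.
- readout.sense(): the state, without advancing time (a new reading comes with each control period).
- vision.grab_frame(name): name is "scene" or "side" or "wrist"; returns the picture (420x560x3 uint8, red, green, blue); there is no depth.
- vision.camera_info(name): a dict with "mtx" (3x3 intrinsics, pixels), "dist" ([k1, k2, p1, p2, k3] as OpenCV has them; the pictures are not rectified), "rvec" (rotation vector, rad) and "tvec" (3), from world to camera coordinates, as OpenCV has them. Camera axes: x right, y down, z forward; pixel columns grow to the right and rows downward; lengths in m; the calibration is good to about 2 mm. A picture is of the moment at which its call begins: read the wrist's pose just before it. camera_info takes no time and is no camera call; for the wrist camera it gives the pose at the moment of the call.
- workorder.sign_off(): hands the job in; it is judged then, once.
The state is a dict: "clock": time; "qpos": joint angles; "qd": joint speeds; "tau": joint torques, N m; "ee_pos": TCP position; "ee_rot": TCP orientation; "wrist_force": force on the tool from outside, world axes, zero at the start; "wrist_torque": the same for the moment, N m; "gripper_width": finger opening in m; "finger_force": force on a finger pad.
Only numpy, scipy, OpenCV 4.12 (cv2) and the standard library are available. Lean on these libraries where they do the work, as an engineer would, in place of code of your own. Each camera call takes 0.05 s, during which the arm holds its last target. There are 200 camera calls.

## Task

Set the routed plywood panel up for its inspection photo: lift it out of the rack and lean it back against the sloping board of the camera stand, centred and square, its foot between the lip and the board and its routed face towards the camera, without dropping it, and let go of it. Then press the stand's green lock button in (it stays in) and draw the camera arm out, gripping its orange knob, until its pointer stands at the red marker on the scale. A spring pulls the arm back as soon as it is let go, so finish while still holding it steady at the marker; leave the other two panels and the loose things on the bench where they are.

Things in the scene. Friction and masses are not known exactly. Their poses are not given: they have to be found in the camera images.
- stand: Inspection stand, fixed: dark grey base plate 480 x 150 x 12 mm with a column carrying the telescoping camera arm at one end and a sloping plywood easel at the other. Origin on the bench, on its centre line; x: the way the camera arm extends, towards the easel (plate from x -210 to +270 mm); y: left of that; z up, plate top at z 12 mm. The arm's grey outer tube: x -220 to -40, top at z 130 mm.
- easel_foot (a point): Point on the plate's top, midway between lip and board, on the centre line (stand x 182.5, z 12 mm); axes as the stand's. Board: plywood, 100 mm wide, 72 mm along its slope, 17 degrees off vertical with its top towards +x; its front face meets the plate 12.5 mm on the +x side of this point. Lip: aluminium strip 7 mm high across the plate, its near edge 12.5 mm on the -x side. The panel's foot goes between.
- panel_centre (a point): Centre of the routed panel: light plywood, 10 mm thick (x), 120 wide (y), 120 high (z, up the panel), about 0.15 kg, upright in one of the rack's three slots. The routed face (black milled lines, window, holes) is on its -x side, the plain back on +x. When leaned, its back rests on the easel, its top towards the stand's +x.
- panel_foot (a point): Middle of the underside of the routed panel, 60 mm below its centre along its z. Axes as the panel's.
- panel: The same routed panel; its origin is the panel_foot point, axes as above.
- rack: Panel rack, fixed: wooden board 170 x 100 x 12 mm with three slots 52 mm apart along its x (at x -52, 0, +52 mm), each a 13 mm gap between steel pins that reach 48 mm above the bench. The panels stand on the board, at z 12 mm, x axes along the rack's x, and lift straight up. Origin on the bench under its centre.
- blue_panel_centre (a point): Centre of the plain blue panel in the rack, same size and axes as the routed panel. Leave it in place.
- white_panel_centre (a point): Centre of the plain white panel in the rack, same size and axes. Leave it in place.
- lock (a joint): Lock button, m: 0 = out (arm locked), 0.006 = fully in. It slides straight down against a friction of about 3 N, has no spring and stays where it is pushed; the arm is free once it is more than 4.2 mm in.
- lock_top (a point): Middle of the top face of the green lock button, 22 mm in diameter, standing 10 mm proud of its black collar (34 mm diameter) on top of the grey tube, at stand x -100, y 0, z 146 mm.
- camera_arm (a joint): Extension of the camera arm, m: 0 = parked and locked; grows as it is drawn out along the stand's x; stop at 0.12. Equals the pointer's x in the stand's frame. A spring of 30 N/m draws it back (0.9 N when parked, 3 to 4 N at the marker). The camera hangs under the arm's head, lens at z 83 mm, its front 38 mm ahead of the pointer.
- knob_grip (a point): Where to grip the camera arm: on the axis of the orange knob that stands upright on the arm's head, a cylinder 24 mm in diameter and 42 mm high, from 135 to 177 mm above the bench; this point is 25 mm above the top of the head. It moves with the arm. Axes as the stand's.
- pointer (a point): Tip of the black pointer on the camera arm's head, just above the scale (stand y 37, z 132 mm). It moves with the arm; at joint 0 it stands at stand x 0.
- mark (a point): Red line of the red marker clipped on the scale: the place to which the pointer must come, 55 to 95 mm from the parked pointer. Fixed; axes as the stand's. The scale is a white rule beside the arm at stand y +28 to +46 mm, top at z 130 mm, with a tick every 10 mm; the marker's red clip (14 x 10 mm) stands 6 mm above its outer edge.
- bench_brush: Wooden bench brush with black bristles, 200 x 33 x 22 mm, lying on the bench. Origin under its handle's centre. Leave it in place.
- screwdriver: Screwdriver lying on the bench, about 200 mm long. Leave it in place.
- collet_pot: Steel pot, 56 mm in diameter, 50 mm high. Leave it in place.
- edge_clamp: Small green clamp, about 90 x 28 x 22 mm, lying on the bench. Leave it in place.

How it is judged:
On the way, in this order (a step that is already met when the one before it is completed fails the run):
1. the routed panel leans on the easel, routed face to the camera, and is let go of (x of panel_foot in the frame of stand between 0.165 and 0.2 m and y of panel_foot in the frame of stand between -0.03 and 0.03 m and z of panel_foot in the frame of stand below 0.025 m and x of stand in the frame of panel_centre below -0.1 m and angle between the y axis of panel_centre and the y axis of stand, either way round below 0.2 rad and angle between panel_centre's own z axis and vertical between 0.2 and 0.6 rad and contact force between each of the fingers, the arm and panel below 0.05 N and linear speed of panel below 0.02 m/s), for 0.3 s.
2. the lock button is pressed in (value of joint lock above 0.0042 m), for 0.1 s.
At the end, for the whole second after the job is handed in: The fingers hold the camera arm still, pointer within 4 mm of the red marker; lock button in; the untouched routed panel leans at 12 to 34 degrees on the easel, routed face to the camera, foot between lip and board, within 30 mm of centre and 0.2 rad of square (all of step 1 and x of pointer in the frame of mark between -0.004 and 0.004 m and velocity of joint camera_arm between -0.01 and 0.01 m/s and contact force between the fingers and camera_arm above 0.5 N and value of joint lock above 0.0042 m); the arm keeps its last pose, push and grip.
It fails at once if the routed panel is let go of with its foot more than 40 mm above the bench (dropped) (contact force between the fingers and panel below 0.02 N and height (world z) of panel_foot above 0.04 m).
It fails at once if the routed panel falls over (more than 1.1 rad from upright) (angle between panel_centre's own z axis and vertical above 1.1 rad).
It fails at once if one of the other two panels is moved more than 25 mm (distance of any of blue_panel_centre, white_panel_centre from where it was at the start of the episode above 0.025 m).
It fails at once if a loose thing on the bench (brush, screwdriver, pot, clamp) is moved more than 25 mm (distance of any of bench_brush, screwdriver, collet_pot, edge_clamp from where it was at the start of the episode above 0.025 m).
It also fails if it takes over 58 s, if anything falls off the work surface, if the arm or the gripper's body presses on something with over 40 N, if the wrist force passes 120 N, or if a joint passes its speed limit or range.

## Working session

There is one attempt and no reset: what is moved stays moved. The work goes in short steps, Python scripts to look and compute and a shell command to move; the robot and the scene stay as the last step left them, time stands still between calls to the robot, and variables do not carry over. Pictures are saved under pics/ and viewed, at most 10 in all, crops included, and the job is handed in when it is done.

```bash
mkdir -p pics
python3 - <<'E'
from rig import readout, vision, env
import cv2,numpy as np
for n in ["scene","side"]:
    f=vision.grab_frame(n); cv2.imwrite(f"pics/{n}0.png",f[:,:,::-1])
    c=vision.camera_info(n); R=cv2.Rodrigues(np.array(c["rvec"]))[0]; print(n,-R.T@np.array(c["tvec"]).ravel(),R[2],np.array(c["mtx"])[0,0])
s=readout.sense();print(s,env.grip_point_offset)
E
```

```text
scene [ 1.29272071 -0.57138921  0.78938005] [-0.64799694  0.48373224 -0.58830527] 521.5292696162164
side [0.06833549 0.46670001 0.87298232] [ 0.47827633 -0.46241889 -0.746606  ] 468.22334327292265
{'clock': 0.1, 'qpos': array([-1.21448746e+00,  4.94090911e-01,  1.34602704e+00,  5.80543693e-06,
        1.30248422e+00, -9.54946105e-02]), 'qd': array([-0.0003898 , -0.000612  , -0.00113459,  0.00037749,  0.00133537,
       -0.00117833]), 'tau': array([ 1.23513160e-03, -8.80239415e+01, -3.82545090e+01,  7.09858630e-02,
        4.82977729e-02, -4.82698169e-05]), 'ee_pos': array([ 0.27275369, -0.56195618,  0.17733092]), 'ee_rot': array([-3.06079703e+00, -7.03443791e-01,  1.97428620e-04]), 'wrist_force': array([ 0.603566  , -0.35293981,  0.29436403]), 'wrist_torque': array([-0.00193773, -0.02146524, -0.00567751]), 'finger_force': 0.0, 'gripper_width': 0.09130643132286477} -0.0188
```

View pics/scene0.png

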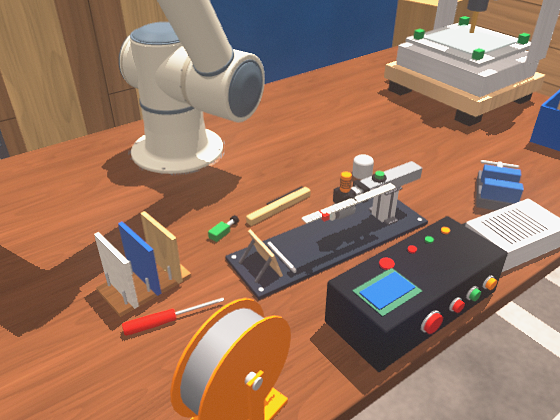

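View pics/side0.png

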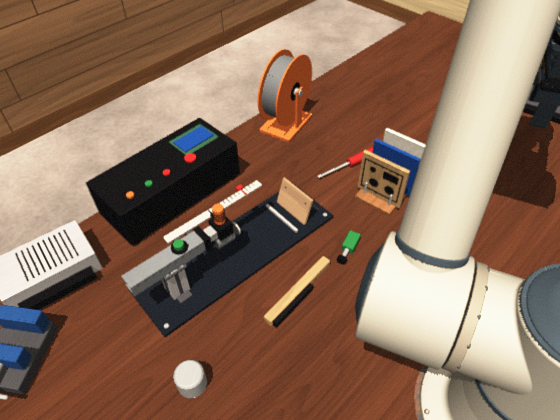

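Scene view: the rack with white, blue and routed panels is at about (140,265), and the stand runs from the easel (265,250) to the column (385,200). In the side view the routed panel is at (385,178) with its routed face towards the camera, easel at (295,200), green lock (179,245) and knob (218,213). I'll enlarge these areas.

Run:
```python
import cv2,numpy as np
def crop(n,x,y,w,h):
    i=cv2.imread(f"pics/{n}0.png")[y:y+h,x:x+w]; i=cv2.resize(i,(400,300),interpolation=cv2.INTER_CUBIC)
    for k in range(0,w,10):
        X=int(k*400/w); cv2.line(i,(X,0),(X,8 if (x+k)%50 else 20),(0,255,255),1)
        if (x+k)%50==0: cv2.putText(i,str(x+k),(X,30),0,.4,(0,255,255),1)
    for k in range(0,h,10):
        Y=int(k*300/h); cv2.line(i,(0,Y),(8 if (y+k)%50 else 20,Y),(0,255,255),1)
        if (y+k)%50==0: cv2.putText(i,str(y+k),(22,Y),0,.4,(0,255,255),1)
    return i
a=np.hstack([crop("scene",80,200,140,105),crop("scene",220,150,220,165)])
b=np.hstack([crop("side",335,120,120,90),crop("side",115,170,228,171)])
cv2.imwrite("pics/m0.png",np.vstack([a,b]))
```

```text
(no output)
```

View pics/m0.png

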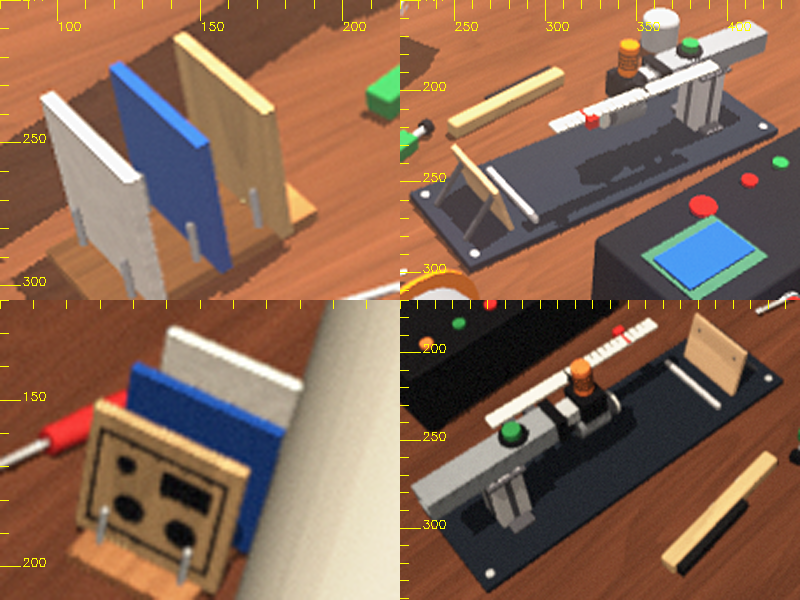

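The montage shows the routed panel's top in the scene view from (143,212) to (174,238), and in the side view from (364,151) to (410,171). The plate screws are at scene (234,257), (261,289), (420,220) and side (325,214), (166,326). The red clip is at scene (326,216) and side (239,188).

```bash
cat > h.py <<'E'
from rig import readout, vision, env
import cv2,numpy as np
from scipy.spatial.transform import Rotation as Rn
def ray(n,p,c=None):
    c=c or vision.camera_info(n); R=cv2.Rodrigues(np.array(c["rvec"]))[0]
    u=cv2.undistortPoints(np.array([[p]],float),np.array(c["mtx"]),np.array(c["dist"]))[0,0]
    d=R.T@np.array([u[0],u[1],1]); return -R.T@np.array(c["tvec"]).ravel(), d/np.linalg.norm(d)
def onz(n,p,z,c=None):
    o,d=ray(n,p,c); return o+d*(z-o[2])/d[2]
def tri(p,q,a="scene",b="side"):
    o1,d1=ray(a,p);o2,d2=ray(b,q); t=np.linalg.lstsq(np.c_[d1,-d2],o2-o1,rcond=None)[0]
    A=o1+d1*t[0];B=o2+d2*t[1]; return (A+B)/2,np.linalg.norm(A-B)
E
python3 - <<'E'
from h import *
np.set_printoptions(precision=4,suppress=True)
for p in [(233.8,256.7),(261.3,289.2),(419.7,219.9)]: print("screw sc",onz("scene",p,.012))
for p in [(324.8,214.5),(166.3,325.6)]: print("screw side",onz("side",p,.012))
def blob(n,m,box):
    x,y,w,h=box; k=np.zeros(m.shape,bool);k[y:y+h,x:x+w]=1; ys,xs=np.nonzero(m&k); return xs.mean(),ys.mean(),len(xs)
bx={"scene":dict(lock=(365,160,30,25),red=(310,205,30,20),knob=(330,165,30,30)),"side":dict(lock=(165,230,30,25),red=(225,178,25,18),knob=(205,195,30,35))}
P={}
for n in bx:
    f=cv2.imread(f"pics/{n}0.png").astype(int); b,g,r=f[...,0],f[...,1],f[...,2]
    M=dict(lock=(g>r*1.5)&(g>b*1.3)&(g>50),red=(r>140)&(g<90)&(b<90),knob=(r>150)&(g>60)&(b<100)&(r>g*1.3))
    for k in bx[n]:
        P[n,k]=blob(n,M[k],bx[n][k]); print(n,k,P[n,k])
for k in ["lock","red","knob"]: print(k,tri(P["scene",k][:2],P["side",k][:2]))
print("locktop",onz("scene",(379.5,173.5),.146),onz("side",(178.9,243),.146))
print("panel top scene")
for p in [(141.3,213.3),(145.5,211.6),(171.7,239.2),(175.6,237.5)]: print(onz("scene",p,.132))
print("side")
for p in [(364.1,150.9),(409.7,171)]: print(onz("side",p,.132))
E
```

```text
screw sc [ 0.5278 -0.1321  0.012 ]
screw sc [ 0.6473 -0.1405  0.012 ]
screw sc [0.6827 0.3062 0.012 ]
screw side [ 0.5245 -0.1343  0.012 ]
screw side [0.5587 0.3143 0.012 ]
scene lock (np.float64(379.0943396226415), np.float64(174.16981132075472), 53)
scene red (np.float64(324.9583333333333), np.float64(216.8125), 48)
scene knob (np.float64(339.46120689655174), np.float64(176.8125), 464)
side lock (np.float64(178.1238095238095), np.float64(244.59047619047618), 105)
side red (np.float64(239.07894736842104), np.float64(187.05263157894737), 38)
side knob (np.float64(217.33333333333334), np.float64(210.46341463414635), 123)
lock (array([0.612 , 0.2166, 0.1417]), np.float64(0.001607799453040402))
red (array([0.6516, 0.0203, 0.131 ]), np.float64(0.0013507275573931114))
knob (array([0.5997, 0.1127, 0.1684]), np.float64(0.012414938007981834))
locktop [0.6154 0.215  0.146 ] [0.6103 0.214  0.146 ]
panel top scene
[ 0.4154 -0.2824  0.132 ]
[ 0.4151 -0.2728  0.132 ]
[ 0.5298 -0.2703  0.132 ]
[ 0.5296 -0.2617  0.132 ]
side
[ 0.5255 -0.2666  0.132 ]
[ 0.4085 -0.2836  0.132 ]
```

```bash
cat >> h.py <<'E'
np.set_printoptions(precision=4,suppress=True)
STY=np.deg2rad(-94.45); ORG=np.array([.606,.1165,0])
ST=Rn.from_euler('z',STY).as_matrix()
def stand(p): return ST.T@(np.array(p)-ORG)
def world(p): return ORG+ST@np.array(p)
def pose():
    s=readout.sense(); return np.array(s["ee_pos"]),Rn.from_rotvec(s["ee_rot"]).as_matrix(),s
def target(yaw,tilt=0):
    """tool down, tool y along +-(object x at yaw deg), leaned tilt deg (top towards object +x); nearer of the two"""
    O=Rn.from_euler('z',yaw,degrees=True)*Rn.from_euler('y',tilt,degrees=True)
    p,R,s=pose(); c=[(O*Rn.from_matrix(np.array([[0,k,0],[k,0,0],[0,0,-1]]).T)).as_matrix() for k in (1,-1)]
    c=[np.c_[np.cross(m[:,1],m[:,2]),m[:,1],m[:,2]] for m in c]
    return min(c,key=lambda m:Rn.from_matrix(R.T@m).magnitude())
def go(g,Rt):
    "g: grasp point target (world)"
    p,R,s=pose(); tcp=np.array(g)-Rt[:,2]*env.grip_point_offset
    d=R.T@(tcp-p); print("shift mm",d*1e3,"turn deg",np.rad2deg(Rn.from_matrix(R.T@Rt).as_rotvec()),"tcp",tcp,"now",p,"t",s["clock"])
E
python3 - <<'E'
from h import *
Rt=target(-83); print(Rt); go([.4725,-.2718,.23],Rt)
E
```

```text
[[ 0.9925  0.1219  0.    ]
 [ 0.1219 -0.9925  0.    ]
 [ 0.      0.     -1.    ]]
shift mm [ 306.3861 -173.8696  -33.6633] turn deg [-0.058   0.0037 18.8863] tcp [ 0.4725 -0.2718  0.2112] now [ 0.2728 -0.562   0.1773] t 0.1
```

```bash
python3 -m handwheel '[[[0,0,-0.035],[0,0,5],0],[[0.306,-0.174,-0.034],[0,0,18.9],-0.1],[[0.306,-0.174,-0.034],[0,0,18.9],-0.1],[[0.306,-0.174,-0.034],[0,0,18.9],-0.1],[[0.306,-0.174,-0.034],[0,0,18.9],-0.1],[[0.306,-0.174,-0.034],[0,0,18.9],-0.1],[[0.306,-0.174,-0.034],[0,0,18.9],-0.1],[[0.306,-0.174,-0.034],[0,0,18.9],-0.1]]' 20
python3 -m handwheel '[[[0,0,0],[0,0,0],-0.1]]'
python3 - <<'E'
from h import *
go([.4725,-.2718,.23],target(-83))
```

```text
clock: 0.77
ee_pos: [0.437, -0.3224, 0.2119]
ee_rot: [-3.136, -0.191, 0.0]
wrist_force: [0.9, -0.8, 1.0]
gripper_width: 0.042
finger_force: 0.0
clock: 0.85
ee_pos: [0.4393, -0.3185, 0.2119]
ee_rot: [-3.133, -0.198, -0.001]
wrist_force: [0.2, -0.6, -0.4]
gripper_width: 0.0413
finger_force: 0.0
shift mm [ 38.868  -42.1498   0.794 ] turn deg [-0.1186 -0.0407  0.2447] tcp [ 0.4725 -0.2718  0.2112] now [ 0.4393 -0.3185  0.2119] t 0.85bash: warning: here-document at line 19 delimited by end-of-file (wanted `E')
```

```bash
python3 -m handwheel '[[[0.039,-0.042,0],[0,0,0.2],-0.1],[[0.039,-0.042,0],[0,0,0.2],-0.1],[[0.039,-0.042,0],[0,0,0.2],-0.1],[[0.039,-0.042,0],[0,0,0.2],-0.1]]'
python3 - <<'E'
from h import *
import json
go([.4725,-.2718,.23],target(-83))
c=vision.camera_info("wrist"); f=vision.grab_frame("wrist"); cv2.imwrite("pics/w0.png",f[:,:,::-1])
json.dump({k:np.array(v).tolist() for k,v in c.items()},open("w0.json","w"))
E
```

```text
clock: 1.18
ee_pos: [0.4701, -0.2773, 0.2118]
ee_rot: [-3.136, -0.189, 0.001]
wrist_force: [-0.2, -0.6, -0.4]
gripper_width: 0.0411
finger_force: 0.0
shift mm [ 3.0057 -5.1841  0.5777] turn deg [-0.0123  0.028  -0.1097] tcp [ 0.4725 -0.2718  0.2112] now [ 0.4701 -0.2773  0.2118] t 1.1833
```

View pics/w0.png

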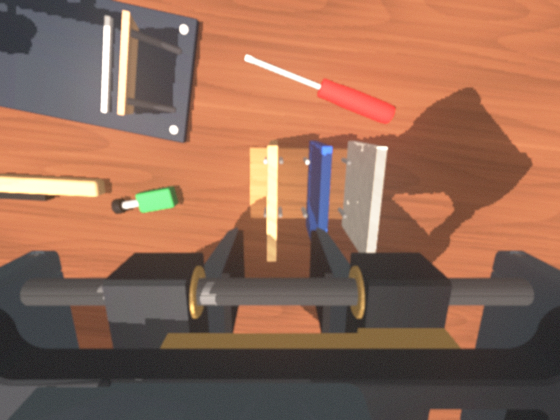

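The wrist view shows the routed panel's top edge from (272,146) to (272,261). The easel board's top runs from (126,12) to (122,113), the lip from (108,17) to (104,111), and the plate corner screws are at (184,30) and (174,129).

Run:
```python
from h import *
import json
c=json.load(open("w0.json"))
f=cv2.imread("pics/w0.png").astype(int)
m=(f[...,2]>185)&(f[...,1]>140)&(f[...,0]<170); L=[]
for y in range(155,258,4):
    xs=np.nonzero(m[y,262:284])[0]+262
    if len(xs): L.append((xs.mean(),y,len(xs)))
print(np.array(L)[::5])
a,b=onz("",(L[0][0],146),.132,c),onz("",(L[-1][0],261),.132,c); print(a,b,(a+b)/2,np.linalg.norm(a-b),np.rad2deg(np.arctan2(*(a-b)[1::-1])))
for p in [(184,30),(174,129)]: q=onz("",p,.012,c); print("screw",q,stand(q))
for p in [(108,17),(104,111)]: q=onz("",p,.019,c); print("lip",q,stand(q))
for p in [(126,12),(122,113)]: q=onz("",p,.081,c); print("board",q,stand(q))
```

```text
[[267.8571 155.       7.    ]
 [271.6    175.      10.    ]
 [273.3333 195.      12.    ]
 [274.3333 215.       9.    ]
 [271.1667 235.       6.    ]
 [271.     255.       9.    ]]
[ 0.5277 -0.2623  0.132 ] [ 0.4096 -0.279   0.132 ] [ 0.4687 -0.2706  0.132 ] 0.11927952710764651 8.03531810207612
screw [ 0.6452 -0.1426  0.012 ] [0.2553 0.0592 0.012 ]
screw [ 0.5268 -0.1336  0.012 ] [ 0.2555 -0.0596  0.012 ]
lip [ 0.6464 -0.0548  0.019 ] [0.1676 0.0536 0.019 ]
lip [ 0.5387 -0.0462  0.019 ] [ 0.1674 -0.0545  0.019 ]
board [ 0.6376 -0.1059  0.081 ] [0.2193 0.0487 0.081 ]
board [ 0.5402 -0.1     0.081 ] [ 0.2209 -0.0488  0.081 ]
```

Run:
```python
from h import *
go([.470,-.2723,.113],target(-83.3))
```

```text
shift mm [  0.9312  -5.5873 117.619 ] turn deg [-0.0059  0.0256  0.1297] tcp [ 0.47   -0.2723  0.0942] now [ 0.4698 -0.278   0.2118] t 1.2333
```

```bash
python3 -m handwheel '[[[0.001,-0.0055,0.03],[0,0,0.1],-0.1],[[0.001,-0.0055,0.055],[0,0,0.1],-0.1],[[0.001,-0.0055,0.055],[0,0,0.1],-0.1],[[0.001,-0.0055,0.055],[0,0,0.1],-0.1]]'
python3 - <<'E'
from h import *
go([.470,-.2723,.113],target(-83.3))
E
```

```text
clock: 1.57
ee_pos: [0.4693, -0.2727, 0.1566]
ee_rot: [-3.135, -0.182, 0.003]
wrist_force: [-0.1, -0.5, 1.0]
gripper_width: 0.0411
finger_force: 0.0
shift mm [ 0.9022 -0.1954 62.372 ] turn deg [-0.0931  0.1106 -0.0703] tcp [ 0.47   -0.2723  0.0942] now [ 0.4693 -0.2727  0.1566] t 1.5667
```

```bash
python3 -m handwheel '[[[0.001,0,0.03],[0,0,0],-0.1],[[0.001,0,0.0625],[0,0,0],-0.1],[[0.001,0,0.0625],[0,0,0],-0.1],[[0.001,0,0.0625],[0,0,0],-0.5],[[0.001,0,0.0625],[0,0,0],-1],[[0.001,0,0.0625],[0,0,0],-1],[[0.001,0,0.0625],[0,0,0],-1],[[0.001,0,0.0625],[0,0,0],-1]]' 25
python3 -m handwheel '[[[0,0,0],[0,0,0],-1],[[0,0,0],[0,0,0],-1],[[0,0,0],[0,0,0],-1]]' 25
```

```text
clock: 2.23
ee_pos: [0.4719, -0.2726, 0.0958]
ee_rot: [3.135, 0.183, 0.002]
wrist_force: [-0.1, 0.4, -0.0]
gripper_width: 0.0104
finger_force: 0.2
clock: 2.48
ee_pos: [0.4722, -0.273, 0.0962]
ee_rot: [3.134, 0.183, 0.003]
wrist_force: [-3.1, -0.1, 18.9]
gripper_width: 0.0006
finger_force: 9.2
```

Run:
```python
from h import *
print(readout.sense())
a=vision.grab_frame("scene")[180:320,60:260]; b=vision.grab_frame("side")[90:230,300:500]
i=np.vstack([cv2.resize(a,(400,280)),cv2.resize(b,(400,280))]); w=cv2.resize(vision.grab_frame("wrist"),(400,300)); w=np.vstack([w,np.zeros((260,400,3),np.uint8)])
cv2.imwrite("pics/g0.png",np.hstack([i,w])[:,:,::-1])
```

```text
{'clock': 2.4833, 'qpos': array([-0.6335,  0.4787,  1.6419, -0.0003,  1.0181,  0.8206]), 'qd': array([ 0.0016, -0.0007, -0.0011,  0.0006, -0.0002,  0.0002]), 'tau': array([  0.6623, -68.7807, -26.8092,   0.5563,  -0.9094,   0.0181]), 'ee_pos': array([ 0.4722, -0.273 ,  0.0962]), 'ee_rot': array([3.1342, 0.1834, 0.0032]), 'wrist_force': array([-3.1265, -0.0703, 18.9008]), 'wrist_torque': array([0.0082, 0.6327, 0.0731]), 'finger_force': 9.237283864058554, 'gripper_width': 0.0006212024668913323}
```

View pics/g0.png

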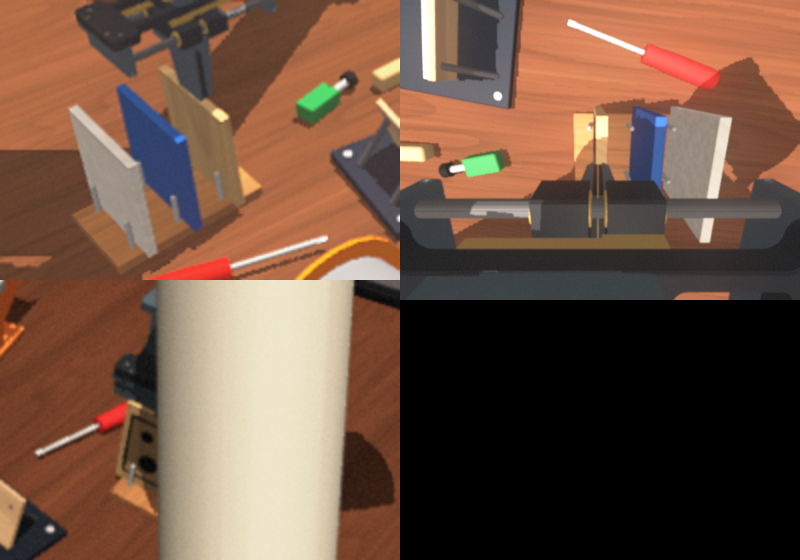

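The views are ambiguous: the fingers read as shut (width 0.6 mm) yet sit right over the panel's top at scene crop (190,75), with an 18.9 N upward force. I need a closer look.

Run:
```python
from h import *
f=vision.grab_frame("scene"); c=vision.camera_info("scene")
a=cv2.resize(f[165:295,90:220],(600,600),interpolation=cv2.INTER_CUBIC)
def pr(P): return cv2.projectPoints(np.array([P],float),np.array(c["rvec"]),np.array(c["tvec"]),np.array(c["mtx"]),np.array(c["dist"]))[0][0,0]
p,R,s=pose(); print(p,pr(p),pr(p-R[:,2]*.036))
for q in (p,p+[0,0,.036]): x,y=(pr(q)-[90,165])*600/130; cv2.circle(a,(int(x),int(y)),4,(255,0,255),1)
w=cv2.resize(vision.grab_frame("wrist")[130:330,230:330],(200,400)); w=np.vstack([w,np.zeros((200,200,3),np.uint8)])
cv2.imwrite("pics/g1.png",np.hstack([a,w])[:,:,::-1])
```

```text
[ 0.4721 -0.273   0.0961] [159.796  238.7263] [157.4527 225.032 ]
```

View pics/g1.png

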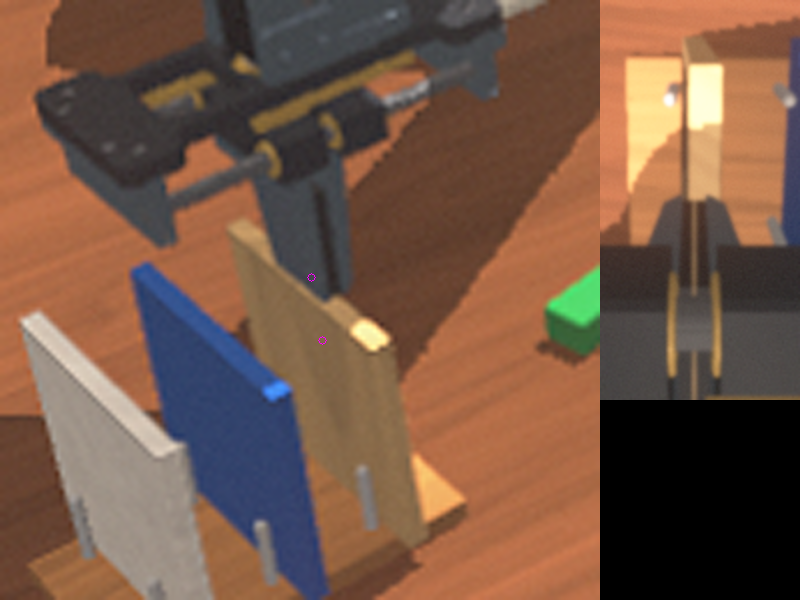

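The fingers' lower end lies on the panel's top line at crop (330,295). At the reported TCP height it should be 36 mm lower, so I'll check against the wrist projection.

Run:
```python
from h import *
c=vision.camera_info("wrist")
def pr(P): return cv2.projectPoints(np.array([P],float),np.array(c["rvec"]),np.array(c["tvec"]),np.array(c["mtx"]),np.array(c["dist"]))[0][0,0]
for x in (.472,.488):
  for z in (.096,.132): print(x,z,pr([x,-.273+(x-.472)*.12,z]))
print(pr([.53,-.265,.132]), pr([.53,-.265,.012]))
f=vision.grab_frame("wrist")[130:280,225:335].astype(int)
g=f.sum(2)
print([ (130+y,(g[y,30:70]//3)[::4].tolist()) for y in range(20,120,8)])
```

```text
0.472 0.096 [276.0382 233.9033]
0.472 0.132 [276.0229 253.8383]
0.488 0.096 [275.9721 213.1358]
0.488 0.132 [275.9439 229.5857]
[273.9199 159.8285] [274.8095 146.518 ]
[(150, [142, 141, 139, 140, 147, 118, 119, 99, 91, 93]), (158, [148, 146, 138, 137, 137, 123, 119, 117, 110, 99]), (166, [200, 198, 201, 201, 133, 230, 238, 236, 238, 190]), (174, [207, 205, 193, 131, 112, 236, 242, 241, 239, 182]), (182, [210, 211, 240, 213, 139, 237, 243, 243, 243, 182]), (190, [209, 205, 207, 208, 124, 235, 243, 239, 239, 177]), (198, [211, 213, 186, 146, 86, 160, 171, 172, 175, 150]), (206, [191, 134, 133, 132, 87, 159, 171, 173, 173, 135]), (214, [145, 148, 144, 150, 91, 167, 171, 167, 167, 140]), (222, [141, 141, 143, 147, 101, 165, 176, 172, 176, 142]), (230, [135, 135, 107, 81, 77, 109, 111, 87, 87, 114]), (238, [145, 104, 81, 81, 66, 77, 60, 71, 78, 75]), (246, [128, 76, 78, 78, 59, 70, 55, 62, 78, 72])]
```

The fingers' visible ends agree with tips about 36 mm above the reported TCP, resting on the panel's top. A descent to a reported z of about 0.063 is safe under either reading, because it stays above the pins and the body clears the panels. I'll open, back off and try that.

```bash
python3 -m handwheel '[[[0,0,-0.01],[0,0,0],-1],[[0,0,-0.025],[0,0,0],-0.5],[[0,0,-0.025],[0,0,0],-0.1],[[0,0,-0.025],[0,0,0],-0.1],[[0,0,-0.025],[0,0,0],-0.1],[[0,0,-0.025],[0,0,0],-0.1]]' 25
python3 -m handwheel '[[[0,0,0.02],[0,0,0],-0.1],[[0,0,0.035],[0,0,0],-0.1],[[0,0,0.045],[0,0,0],-0.1],[[0,0,0.045],[0,0,0],-0.1]]' 25
python3 - <<'E'
from h import *
p,R,s=pose();print(s["wrist_force"])
a=cv2.resize(vision.grab_frame("scene")[165:295,90:220],(500,500),interpolation=cv2.INTER_CUBIC)
w=cv2.resize(vision.grab_frame("wrist")[130:330,220:340],(300,500))
cv2.imwrite("pics/g2.png",np.hstack([a,w])[:,:,::-1])
E
```

```text
clock: 3.28
ee_pos: [0.471, -0.272, 0.1191]
ee_rot: [-3.136, -0.183, 0.001]
wrist_force: [0.0, 0.3, -0.7]
gripper_width: 0.0308
finger_force: 0.0
clock: 3.62
ee_pos: [0.4701, -0.2713, 0.0724]
ee_rot: [-3.134, -0.183, 0.005]
wrist_force: [0.1, 0.9, -0.3]
gripper_width: 0.0412
finger_force: 0.0
[ 0.1425  0.8774 -0.3198]
```

View pics/g2.png

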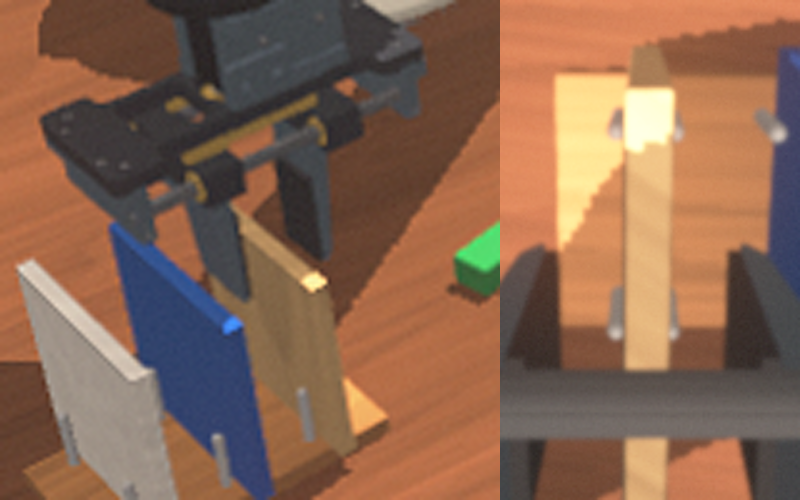

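The fingers now straddle the routed panel, with the near tip at scene crop (240,297) against the top edge at about y 230, and the panel midway between them. I'll go down 8 mm more and grip.

```bash
python3 -m handwheel '[[[0,0,0.009],[0,0,0],-0.1],[[0,0,0.009],[0,0,0],-0.1],[[0,0,0.009],[0,0,0],-0.6],[[0,0,0.009],[0,0,0],-1],[[0,0,0.009],[0,0,0],-1],[[0,0,0.009],[0,0,0],-1],[[0,0,0.009],[0,0,0],-1],[[0,0,0.009],[0,0,0],-1]]' 30
python3 -m handwheel '[[[0,0,0],[0,0,0],-1],[[0,0,0],[0,0,0],-1],[[0,0,0],[0,0,0],-1],[[0,0,0],[0,0,0],-1]]' 30
```

```text
clock: 4.38
ee_pos: [0.4714, -0.2722, 0.0657]
ee_rot: [3.136, 0.183, 0.0]
wrist_force: [-0.1, 0.2, 2.8]
gripper_width: 0.01
finger_force: 30.0
clock: 4.72
ee_pos: [0.4714, -0.2723, 0.0657]
ee_rot: [3.136, 0.183, 0.0]
wrist_force: [-0.9, 0.7, 5.7]
gripper_width: 0.0099
finger_force: 30.0
```

```bash
python3 -m handwheel '[[[0,0,-0.01],[0,0,0],-1],[[0,0,-0.03],[0,0,0],-1],[[0,0,-0.055],[0,0,0],-1],[[0,0,-0.08],[0,0,0],-1],[[0,0,-0.105],[0,0,0],-1],[[0,0,-0.12],[0,0,0],-1],[[0,0,-0.12],[0,0,0],-1],[[0,0,-0.12],[0,0,0],-1]]' 35
python3 - <<'E'
from h import *
# foot offset along tool z from reported TCP: 0.0537 ; tilt 22 deg, hover
for h in (.09,.03):
    Rt=target(-94.45,20); F=world([.186,0,.012+h]); tcp=F-Rt[:,2]*.0537
    p,R,s=pose(); d=R.T@(tcp-p); print(h,"shift",d*1e3,"turn",np.rad2deg(Rn.from_matrix(R.T@Rt).as_rotvec()),tcp,p,Rt[:,2])
f=vision.grab_frame("scene"); cv2.imwrite("pics/l0.png",cv2.resize(f[130:310,80:320],(800,600))[:,:,::-1])
E
```

```text
clock: 5.38
ee_pos: [0.4715, -0.2723, 0.1862]
ee_rot: [3.135, 0.183, 0.002]
wrist_force: [0.7, 0.8, -3.3]
gripper_width: 0.0098
finger_force: 35.0
0.09 shift [ 139.3617 -170.0328   33.6769] turn [19.9841  1.8809 11.0334] [ 0.5901 -0.0873  0.1525] [ 0.4715 -0.2723  0.1862] [ 0.0265  0.341  -0.9397]
0.03 shift [ 139.3007 -170.0884   93.6768] turn [19.9841  1.8809 11.0334] [ 0.5901 -0.0873  0.0925] [ 0.4715 -0.2723  0.1862] [ 0.0265  0.341  -0.9397]
```

View pics/l0.png

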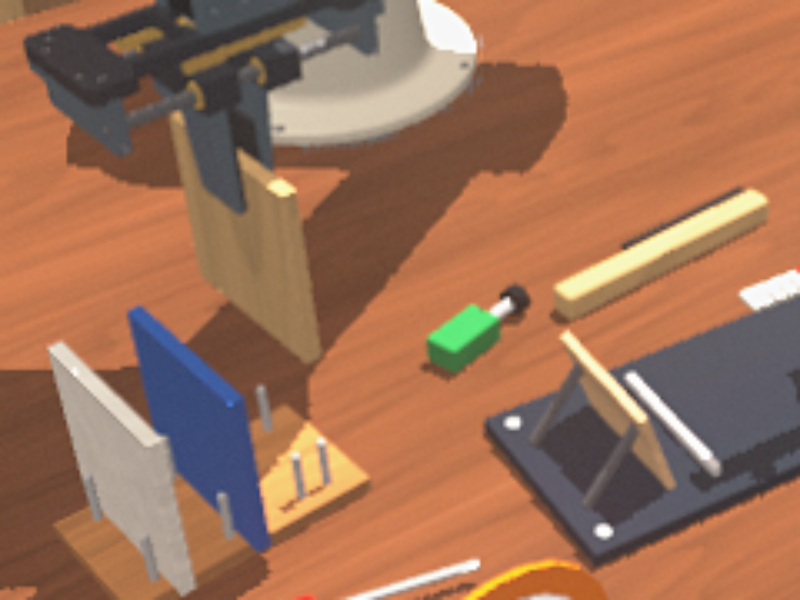

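The panel is lifted cleanly, square in the grip at about (245,240), and the rack and the other panels are undisturbed. Next I carry it over the easel.

```bash
python3 -m handwheel '[[[0.02,-0.025,0],[3,0,1.5],-1],[[0.05,-0.06,0],[8,0.7,4],-1],[[0.08,-0.095,0.005],[13,1.2,7],-1],[[0.11,-0.13,0.01],[17,1.6,10],-1],[[0.13,-0.155,0.015],[19,1.8,11],-1],[[0.139,-0.169,0.02],[19,1.8,11],-1],[[0.139,-0.169,0.02],[19,1.8,11],-1],[[0.139,-0.169,0.02],[19,1.8,11],-1]]' 40
cat >> h.py <<'E'
def placing(x,h,tilt,y=0):
    Rt=target(-94.45,tilt); F=world([x,y,.012+h]); tcp=F-Rt[:,2]*.0537
    p,R,s=pose(); d=R.T@(tcp-p); print("foot now",stand(p+R[:,2]*.0537),"shift",d*1e3,"turn",np.rad2deg(Rn.from_matrix(R.T@Rt).as_rotvec()),s["gripper_width"],s["wrist_force"])
E
python3 - <<'E'
from h import *
placing(.186,.1,19)
# panel in scene & side views, with predicted corners drawn
p,R,s=pose(); O=np.c_[R[:,1],R[:,0],-R[:,2]]
if (ST.T@O[:,0])[0]<0: O[:,:2]*=-1
F=p+R[:,2]*.0537
out=[]
for n,(x,y,w,h) in dict(scene=(200,120,200,180),side=(200,70,180,160)).items():
    f=vision.grab_frame(n).copy(); c=vision.camera_info(n); k=400/w
    i=cv2.resize(f[y:y+h,x:x+w],None,fx=k,fy=k)
    for a in (-.005,.005):
        P=[F+O@np.array(v) for v in ([a,-.06,0],[a,.06,0],[a,.06,.12],[a,-.06,.12])]
        q=cv2.projectPoints(np.array(P),np.array(c["rvec"]),np.array(c["tvec"]),np.array(c["mtx"]),np.array(c["dist"]))[0][:,0]
        cv2.polylines(i,[((q-[x,y])*k).astype(int)],True,(255,0,255) if a<0 else (0,255,255),1)
    out.append(cv2.resize(i,(400,360)))
cv2.imwrite("pics/h0.png",np.hstack(out)[:,:,::-1])
E
```

```text
clock: 6.1
ee_pos: [0.5889, -0.0869, 0.1637]
ee_rot: [-2.806, 0.107, -0.012]
wrist_force: [-0.2, 0.1, -1.6]
gripper_width: 0.0099
finger_force: 40.0
foot now [ 0.1866 -0.0015  0.1129] shift [ 1.2741 -0.346   1.0586] turn [-0.1033  0.2603  0.0568] 0.00994407499899022 [-0.2226  0.0954 -1.5952]
```

View pics/h0.png

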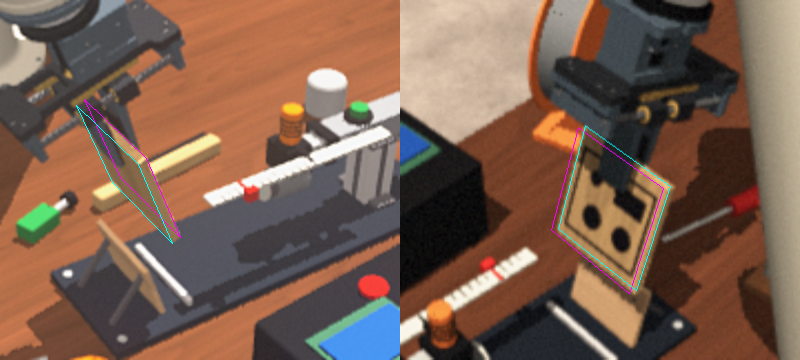

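The predicted panel outline (drawn) matches the real panel in both views, at (128,170) and (610,215). Before lowering I'll check how far the fingers reach down the panel, because the back finger must clear the board's top.

Run:
```python
from h import *
o,d=ray("scene",(80+243*.3,130+212*.3))
n=np.array([np.cos(np.deg2rad(-83.3)),np.sin(np.deg2rad(-83.3)),0]); c=np.array([.4715,-.2723,0])
for k in (.005,.012,.0185):
    t=((c+n*k-o)@n)/(d@n); P=o+d*t; print(k,P,"below top mm",(.1862-.0537+.12-P[2])*1e3)
# side view, front finger tip at h0 ~ (612,190)
p,R,s=pose(); nn=R[:,1]; u=-R[:,2]
for sg in (1,-1):
  for k in (.005,.0185):
    o,d=ray("side",(200+212*180/400,70+190*160/360)); 
    q=p+nn*k*sg; t=((q-o)@nn)/(d@nn); P=o+d*t; print(sg,k,"above foot mm",((P-p)@u+.0537)*1e3,"across",((P-p)@R[:,0])*1e3)
```

```text
0.005 [ 0.4847 -0.2758  0.2181] below top mm 34.417741635237306
0.012 [ 0.4993 -0.2811  0.2284] below top mm 24.107077213073534
0.0185 [ 0.5129 -0.2861  0.238 ] below top mm 14.532888821064349
1 0.005 above foot mm 76.4969774056331 across 6.1530803629758815
1 0.0185 above foot mm 67.55287095174778 across 16.815563932468013
-1 0.005 above foot mm 83.12224144554814 across -1.7450556144257654
-1 0.0185 above foot mm 92.06634789943351 across -12.407539183918137
```

Run:
```python
from h import *
placing(.1855,.02,19); placing(.1855,.0015,19)
```

```text
foot now [ 0.1881 -0.0011  0.114 ] shift [ 1.1922 24.2118 78.3322] turn [-0.0566  0.1342 -0.0049] 0.009534514001474245 [-0.3555 -0.4224 -1.8097]
foot now [ 0.1881 -0.0011  0.114 ] shift [ 1.2337 30.2521 95.8183] turn [-0.0566  0.1342 -0.0049] 0.009534514001474245 [-0.3555 -0.4224 -1.8097]
```

```bash
python3 -m handwheel '[[[0.001,0.008,0.02],[0,0,0],-1],[[0.001,0.014,0.045],[0,0,0],-1],[[0.001,0.020,0.062],[0,0,0],-1],[[0.001,0.024,0.078],[0,0,0],-1],[[0.001,0.024,0.078],[0,0,0],-1],[[0.001,0.024,0.078],[0,0,0],-1]]' 40
python3 - <<'E'
from h import *
placing(.1855,.0015,19)
E
```

```text
clock: 6.7
ee_pos: [0.5902, -0.086, 0.0838]
ee_rot: [-2.807, 0.11, -0.015]
wrist_force: [-0.7, -0.3, -1.7]
gripper_width: 0.0097
finger_force: 40.0
foot now [ 0.1856 -0.0001  0.0331] shift [ 0.0477  6.2251 18.5107] turn [-0.0793  0.1089 -0.053 ] 0.009714201771814403 [-0.7008 -0.2583 -1.6526]
```

```bash
python3 -m handwheel '[[[0,0.003,0.009],[0,0,0],-1],[[0,0.0055,0.016],[0,0,0],-1],[[0,0.0055,0.016],[0,0,0],-1],[[0,0.006,0.0175],[0,0,0],-1],[[0,0.0063,0.0185],[0,0,0],-1],[[0,0.0063,0.0185],[0,0,0],-1]]' 25
python3 - <<'E'
from h import *
placing(.1855,.0015,19)
E
```

```text
clock: 7.2
ee_pos: [0.5909, -0.0854, 0.0645]
ee_rot: [-2.807, 0.108, -0.017]
wrist_force: [-0.1, 0.3, -2.3]
gripper_width: 0.01
finger_force: 25.0
foot now [0.1849 0.0006 0.0137] shift [-0.6456  0.5521  0.0364] turn [-0.05    0.0449  0.0321] 0.009998929931967519 [-0.1004  0.3279 -2.3382]
```

```bash
for i in 1 2; do python3 -m handwheel '[[[0,0.0004,0.0012],[0,0,0],-1],[[0,0.0004,0.0012],[0,0,0],-1],[[0,0.0004,0.0012],[0,0,0],-1]]' 25 | egrep 'pos|force'; done
```

```text
ee_pos: [0.5911, -0.0855, 0.0641]
wrist_force: [-4.5, -3.0, 11.8]
finger_force: 25.0
ee_pos: [0.5915, -0.0857, 0.0638]
wrist_force: [-6.7, -3.3, 25.7]
finger_force: 25.0
```

```bash
python3 -m handwheel '[[[0,-0.0004,-0.0013],[0,0,0],-1],[[0,-0.0004,-0.0013],[0,0,0],-1]]' 10 | egrep 'pos|force'; python3 -m handwheel '[[[0,0,0],[0,0,0],-0.7],[[0,0,0],[0,0,0],-0.5],[[0,0,0],[0,0,0],-0.4],[[0,0,0],[0,0,0],-0.3],[[0,0,0],[0,0,0],-0.2],[[0,0,0],[0,0,0],-0.2]]' 10
python3 - <<'E'
from h import *
out=[]
for n,(x,y,w,h) in dict(scene=(200,120,200,180),side=(200,70,180,160)).items():
    f=vision.grab_frame(n); out.append(cv2.resize(f[y:y+h,x:x+w],(400,360)))
cv2.imwrite("pics/r0.png",np.hstack(out)[:,:,::-1])
E
```

```text
ee_pos: [0.5912, -0.0856, 0.064]
wrist_force: [-0.8, -2.1, 10.2]
finger_force: 10.0
clock: 8.37
ee_pos: [0.5908, -0.0854, 0.0631]
ee_rot: [-2.807, 0.108, -0.017]
wrist_force: [0.0, -0.3, -0.5]
gripper_width: 0.0363
finger_force: 0.0
```

View pics/r0.png

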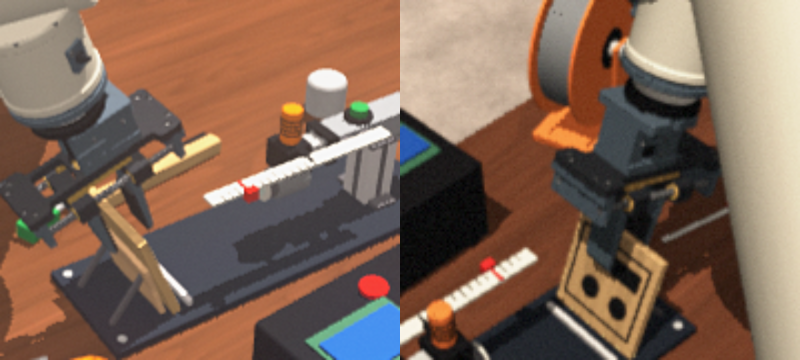

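The panel leans on the easel with its routed face to the camera column, at (135,265) and (615,290). The open fingers no longer touch it. I withdraw along the tool axis.

```bash
python3 -m handwheel '[[[0,0,-0.01],[0,0,0],-0.2],[[0,0,-0.03],[0,0,0],-0.2],[[0,0,-0.06],[0,0,0],-0.2],[[0,0,-0.09],[0,0,0],-0.2],[[0,0,-0.12],[0,0,0],-0.2],[[0,0,-0.12],[0,0,0],-0.2],[[0,0,-0.12],[0,0,0],-0.2]]'
python3 - <<'E'
from h import *
Rt=target(-94.45); p,R,s=pose()
tcp=world([0.02,0,.22]); print("shift",R.T@(tcp-p)*1e3,"turn",np.rad2deg(Rn.from_matrix(R.T@Rt).as_rotvec()),tcp)
E
```

```text
clock: 9.05
ee_pos: [0.5887, -0.1256, 0.1787]
ee_rot: [-2.809, 0.109, -0.022]
wrist_force: [-0.5, -0.4, -1.0]
gripper_width: 0.0368
finger_force: 0.0
shift [  -1.4927 -224.0585   33.3467] turn [-18.9637  -0.1485   0.0209] [0.6044 0.0966 0.22  ]
```

```bash
python3 -m handwheel '[[[0,-0.03,0],[-5,0,0],-0.2],[[-0.02,-0.07,0.002],[-12,0,0],-0.2],[[-0.04,-0.11,0.005],[-19,0,0],-0.2],[[-0.06,-0.15,0.01],[-19,0,0],-0.2],[[-0.07,-0.19,0.02],[-19,0,0],-0.2],[[-0.07,-0.23,0.02],[-19,0,0],-0.2],[[-0.07,-0.25,0.02],[-19,0,0],-0.2],[[-0.07,-0.25,0.02],[-19,0,0],-0.2]]'
python3 - <<'E'
from h import *
p,R,s=pose(); print("tcp stand",stand(p)); print(R)
c=vision.camera_info("wrist"); f=vision.grab_frame("wrist"); cv2.imwrite("pics/w1.png",f[:,:,::-1])
o,_=ray("wrist",(280,210)); print("cam",stand(o))
import json; json.dump({k:np.array(v).tolist() for k,v in c.items()},open("w1.json","w"))
H=cv2.cvtColor(f,cv2.COLOR_RGB2HSV)
def comps(name,m,z):
    n,l,st,ce=cv2.connectedComponentsWithStats(m.astype(np.uint8))
    for i in range(1,n):
        if st[i,4]>40: print(name,st[i],ce[i],"stand",stand(onz("",ce[i],z,c)))
comps("orange",(H[...,0]>5)&(H[...,0]<20)&(H[...,1]>200)&(H[...,2]>190),.177)
comps("green",(H[...,0]>40)&(H[...,0]<85)&(H[...,1]>120)&(H[...,2]>50),.146)
comps("red",((H[...,0]<4)|(H[...,0]>175))&(H[...,1]>190)&(H[...,2]>130),.136)
def pr(P): return cv2.projectPoints(np.array([world(P)],float),np.array(c["rvec"]),np.array(c["tvec"]),np.array(c["mtx"]),np.array(c["dist"]))[0][0,0]
print("pred knobtop",pr([0,0,.177]),"lock",pr([-.1,0,.146]),"pointer",pr([0,.037,.132]),"mark",pr([.092,.046,.136]))
E
```

```text
clock: 9.72
ee_pos: [0.5365, 0.1293, 0.241]
ee_rot: [-3.136, 0.113, -0.001]
wrist_force: [-0.7, 0.0, -0.5]
gripper_width: 0.0365
finger_force: 0.0
tcp stand [-0.0074 -0.0703  0.241 ]
[[ 0.9974 -0.072   0.001 ]
 [-0.072  -0.9974  0.0031]
 [ 0.0008 -0.0032 -1.    ]]
cam [-0.0041  0.007   0.4473]
pred knobtop [285.2274 134.2915] lock [183.3777 132.8917] pointer [284.6436  94.9935] mark [378.8868  85.3021]
```

Run:
```python
from h import *
f=cv2.imread("pics/w1.png"); H=cv2.cvtColor(f,cv2.COLOR_BGR2HSV)
for n,(x,y) in dict(knob=(285,134),lock=(183,133),mark=(379,85),ptr=(285,95)).items():
    print(n); 
    for yy in range(y-16,y+17,8): print([tuple(int(t) for t in f[yy,xx,::-1]) for xx in range(x-16,x+17,8)])
m=(H[...,1]>150)&(H[...,2]>60)
for lo,hi in ((0,8),(8,20),(35,90),(170,180)):
    mm=(m&(H[...,0]>=lo)&(H[...,0]<hi)).astype(np.uint8); n,l,st,ce=cv2.connectedComponentsWithStats(mm)
    for i in range(1,n):
        if 60<st[i,4]<5000: print(lo,hi,st[i],ce[i])
```

```text
knob
[(124, 114, 104), (120, 110, 99), (120, 112, 100), (117, 105, 94), (109, 98, 87)]
[(115, 104, 95), (255, 189, 111), (255, 224, 124), (255, 190, 111), (110, 99, 88)]
[(109, 101, 92), (255, 227, 123), (255, 216, 116), (254, 180, 103), (106, 96, 88)]
[(107, 97, 89), (233, 134, 84), (238, 142, 89), (238, 141, 85), (99, 87, 77)]
[(103, 93, 85), (102, 91, 85), (110, 87, 80), (87, 76, 69), (90, 81, 79)]
lock
[(244, 240, 235), (244, 240, 234), (189, 179, 172), (146, 141, 132), (243, 239, 233)]
[(242, 238, 232), (109, 121, 98), (133, 234, 144), (98, 113, 88), (107, 100, 92)]
[(243, 239, 234), (132, 236, 144), (135, 238, 149), (136, 236, 146), (97, 92, 83)]
[(242, 238, 233), (107, 140, 104), (133, 239, 146), (119, 211, 124), (103, 99, 93)]
[(243, 240, 234), (245, 241, 236), (162, 153, 148), (117, 111, 104), (242, 238, 232)]
mark
[(192, 128, 95), (190, 123, 91), (189, 123, 92), (187, 120, 89), (181, 115, 83)]
[(120, 107, 103), (255, 106, 94), (255, 115, 101), (101, 81, 76), (109, 96, 96)]
[(129, 115, 107), (255, 131, 115), (255, 121, 109), (126, 112, 102), (113, 101, 95)]
[(255, 255, 253),
[... 827 characters left out ...]
20 [273 123  25  26 275] [286.6764 139.7491]
8 20 [517 136  43  38 476] [540.0441 154.6218]
8 20 [454 189  47  23 240] [477.7667 200.2958]
8 20 [334 204  43  30 220] [353.0227 220.7636]
8 20 [313 212  23  21 125] [325.76  220.448]
8 20 [194 215  33  26 151] [211.3245 228.7285]
8 20 [228 214  19  14  62] [235.8387 221.3548]
8 20 [283 215  16  13  69] [290.8116 221.1014]
8 20 [290 217  18  22 120] [300.0167 228.8917]
8 20 [274 223  15  19  86] [280.1744 230.907 ]
8 20 [528 236  32  30 357] [545.4482 248.2185]
8 20 [ 59 240  20  32 162] [ 70.4753 256.6111]
8 20 [248 243  11  17  64] [253.0625 250.2969]
8 20 [ 76 319  16  29 129] [ 84.0233 333.2093]
8 20 [ 88 329  32  19 185] [102.4486 338.9676]
```

Run:
```python
from h import *
import json
c=json.load(open("w1.json")); f=cv2.imread("pics/w1.png")[...,::-1].astype(int)
r=f[...,0]-(f[...,1]+f[...,2])//2
for y in range(70,110,3): 
    xs=np.nonzero(r[y,340:420]>70)[0]+340; print(y,(xs.min(),xs.max()) if len(xs) else None, r[y,360:400:3].tolist() if y>85 else '')
for p,z in [((376.9,79.6),.136),((376.9,90),.130),((285,134.5),.177),((285,100),.132)]: print(p,stand(onz("",p,z,c)))
d=255*3-f.sum(2)
for y in (92,97,100): print(y,[(x,int(d[y,x])) for x in range(270,300)if d[y,x]>60])
ys,xs=np.nonzero((f[...,1]>1.4*f[...,0])[115:150,165:205]); print("lock",xs.mean()+165,ys.mean()+115, stand(onz("",(xs.mean()+165,ys.mean()+115),.146,c)))
```

```text
70 (np.int64(340), np.int64(419)) 
73 (np.int64(340), np.int64(419)) 
76 (np.int64(369), np.int64(385)) 
79 (np.int64(367), np.int64(385)) 
82 (np.int64(367), np.int64(385)) 
85 (np.int64(367), np.int64(384)) 
88 (np.int64(374), np.int64(376)) [0, 1, 2, 0, 0, 140, 2, 0, 15, 0, 0, 1, 3, 0]
91 (np.int64(374), np.int64(376)) [1, 1, 2, 1, 0, 138, 0, 1, 15, 1, 1, 1, 2, 1]
94 (np.int64(374), np.int64(375)) [1, 2, 1, 1, 3, 134, 0, 1, 14, 1, 1, 2, 1, 1]
97 (np.int64(373), np.int64(375)) [1, 1, 1, 1, 9, 128, 0, 1, 15, 1, 1, 1, 1, 1]
100 (np.int64(373), np.int64(375)) [1, 1, 1, 1, 21, 118, 0, 1, 14, 1, 1, 1, 1, 19]
103 (np.int64(373), np.int64(375)) [1, 1, 1, 1, 26, 98, 0, 1, 1, 1, 1, 1, 11, 27]
106 (np.int64(372), np.int64(375)) [18, 17, 18, 16, 78, 91, 14, 14, 14, 14, 13, 14, 27, 21]
109 None [13, 10, 12, 8, 10, 13, 13, 15, 15, 13, 15, 16, 15, 14]
(376.9, 79.6) [0.0896 0.0511 0.136 ]
(376.9, 90) [0.0923 0.0424 0.13  ]
(285, 134.5) [-0.0002 -0.0002  0.177 ]
(285, 100) [0.0004 0.0323 0.132 ]
92 [(284, 131), (285, 282), (286, 162)]
97 [(284, 118), (285, 267), (286, 163)]
100 [(284, 119), (285, 145)]
lock 183.5689223057644 133.9624060150376 [-0.0999 -0.001   0.146 ]
```

```bash
python3 -m handwheel '[[[0.03,-0.035,0],[0,0,0],-1],[[0.055,-0.065,0],[0,0,0],-1],[[0.07,-0.092,0.02],[0,0,0],-1],[[0.07,-0.092,0.05],[0,0,0],-1],[[0.07,-0.092,0.08],[0,0,0],-1],[[0.07,-0.092,0.1],[0,0,0],-1],[[0.07,-0.092,0.1],[0,0,0],-1],[[0.07,-0.092,0.1],[0,0,0],-1]]' 20
python3 - <<'E'
from h import *
Rt=target(-94.45); p,R,s=pose()
print(stand(p),"shift",R.T@(world([-.1,0,.125])-p)*1e3,"turn",np.rad2deg(Rn.from_matrix(R.T@Rt).as_rotvec()))
E
```

```text
clock: 10.43
ee_pos: [0.6128, 0.2085, 0.1384]
ee_rot: [-3.139, 0.122, 0.006]
wrist_force: [0.6, -0.6, 0.6]
gripper_width: 0.0004
finger_force: 0.0
[-0.0922 -0.0003  0.1384] shift [ 0.3961 -7.7589 13.3755] turn [0.0077 0.2165 0.0047]
```

```bash
python3 -m handwheel '[[[0,-0.0075,0],[0,0,0],-1],[[0,-0.0075,0],[0,0,0],-1],[[0,-0.0075,0.008],[0,0,0],-1],[[0,-0.0075,0.015],[0,0,0],-1],[[0,-0.0075,0.018],[0,0,0],-1],[[0,-0.0075,0.018],[0,0,0],-1]]' 20
for i in 1 2 3 4; do python3 -m handwheel '[[[0,0,0.0015],[0,0,0],-1],[[0,0,0.003],[0,0,0],-1],[[0,0,0.003],[0,0,0],-1]]' | egrep 'pos|wrist'; done
```

```text
clock: 10.93
ee_pos: [0.6136, 0.2167, 0.1205]
ee_rot: [-3.139, 0.121, 0.004]
wrist_force: [-1.0, -0.9, 0.5]
gripper_width: 0.0002
finger_force: 0.0
ee_pos: [0.6142, 0.2169, 0.1183]
wrist_force: [-0.4, 0.5, 1.9]
ee_pos: [0.614, 0.2169, 0.1152]
wrist_force: [0.0, 0.5, 0.3]
ee_pos: [0.614, 0.2169, 0.1121]
wrist_force: [-0.2, 0.0, 0.4]
ee_pos: [0.6142, 0.217, 0.1093]
wrist_force: [-0.2, -0.1, -1.2]
```

```bash
for i in 1 2 3 4; do python3 -m handwheel '[[[0,0,0.002],[0,0,0],-1],[[0,0,0.002],[0,0,0],-1],[[0,0,0.002],[0,0,0],-1]]' | egrep 'pos|wrist'; done
```

```text
ee_pos: [0.6141, 0.217, 0.1073]
wrist_force: [0.3, 0.1, -0.3]
ee_pos: [0.6141, 0.217, 0.1053]
wrist_force: [-0.2, -0.7, 0.5]
ee_pos: [0.6143, 0.217, 0.104]
wrist_force: [-2.9, -0.4, 10.2]
ee_pos: [0.6144, 0.2171, 0.1035]
wrist_force: [-10.0, -3.0, 29.7]
```

```bash
python3 -m handwheel '[[[0,0,-0.02],[0,0,0],-1],[[0,0,-0.05],[0,0,0],-0.5],[[0,0,-0.08],[0,0,0],0],[[-0.03,0.03,-0.1],[0,0,0],0],[[-0.055,0.06,-0.13],[0,0,0],0],[[-0.07,0.09,-0.137],[0,0,0],0],[[-0.07,0.1,-0.137],[0,0,0],0],[[-0.07,0.1,-0.137],[0,0,0],0]]' 20
python3 - <<'E'
from h import *
p,R,s=pose(); print("tcp stand",stand(p),s["clock"])
f=vision.grab_frame("scene").astype(int); r,g,b=f[...,0],f[...,1],f[...,2]
k=np.zeros(g.shape,bool);k[160:185,365:395]=1
ys,xs=np.nonzero(k&(g>r*1.5)&(g>b*1.3)&(g>50)); print("scene green",xs.mean(),ys.mean(),ys.min(),ys.max(),len(xs))
f0=cv2.imread("pics/scene0.png")[...,::-1].astype(int); r,g,b=f0[...,0],f0[...,1],f0[...,2]
ys,xs=np.nonzero(k&(g>r*1.5)&(g>b*1.3)&(g>50)); print("was",xs.mean(),ys.mean(),ys.min(),ys.max(),len(xs))
c=vision.camera_info("wrist"); w=vision.grab_frame("wrist").astype(int); cv2.imwrite("pics/w2.png",w[...,::-1].astype(np.uint8))
ys,xs=np.nonzero(w[...,1]>1.4*w[...,0]); q=(xs.mean(),ys.mean()); print("green wrist",q,len(xs),[stand(onz("",q,z,c)) for z in (.14,.146)])
E
```

```text
clock: 13.6
ee_pos: [0.5361, 0.1202, 0.2397]
ee_rot: [-3.138, 0.124, -0.002]
wrist_force: [1.0, -0.6, -0.0]
gripper_width: 0.0441
finger_force: 0.0
tcp stand [ 0.0018 -0.0699  0.2397] 13.6
scene green 378.9047619047619 175.5 173 178 42
was 379.0943396226415 174.16981132075472 171 178 53
green wrist (np.float64(333.83197556008145), np.float64(198.1354378818737)) 982 [array([ 0.0613, -0.0658,  0.14  ]), array([ 0.0602, -0.0644,  0.146 ])]
```

The green cap's top row has dropped from 171 to 173 in the scene view, which is about 6 mm, so the lock button is in. Next is the knob.

```bash
python3 -m handwheel '[[[0.03,0,0],[0,0,0],0],[[0.06,-0.001,0.02],[0,0,0],0],[[0.07,-0.002,0.05],[0,0,0],0],[[0.07,-0.002,0.075],[0,0,0],0],[[0.07,-0.002,0.075],[0,0,0],0],[[0.07,-0.002,0.075],[0,0,0],0]]' 20
python3 - <<'E'
from h import *
Rt=target(-94.45); p,R,s=pose()
print(stand(p),"shift",R.T@(world([0,0,.106])-p)*1e3,"turn",np.rad2deg(Rn.from_matrix(R.T@Rt).as_rotvec()))
E
```

```text
clock: 14.2
ee_pos: [0.6059, 0.1199, 0.1619]
ee_rot: [-3.139, 0.12, 0.007]
wrist_force: [-0.2, -0.4, 0.1]
gripper_width: 0.0456
finger_force: 0.0
[-0.0034 -0.0003  0.1619] shift [ 0.5815  3.4495 55.8664] turn [-0.0284  0.2589  0.0782]
```

```bash
python3 -m handwheel '[[[0,0.003,0.01],[0,0,0],0],[[0,0.003,0.03],[0,0,0],0],[[0,0.003,0.047],[0,0,0],0],[[0,0.003,0.055],[0,0,0],0],[[0,0.003,0.055],[0,0,0],0],[[0,0.003,0.055],[0,0,0],-0.4],[[0,0.003,0.055],[0,0,0],-0.7],[[0,0.003,0.055],[0,0,0],-1]]' 25
python3 -m handwheel '[[[0,0,0],[0,0,0],-1],[[0,0,0],[0,0,0],-1],[[0,0,0],[0,0,0],-1]]' 25
python3 - <<'E'
from h import *
p,R,s=pose()
print(stand(p),"dir of stand x in tool",R.T@ST[:,0])
E
```

```text
clock: 14.87
ee_pos: [0.6072, 0.1164, 0.1096]
ee_rot: [-3.138, 0.121, -0.002]
wrist_force: [-0.1, -0.2, -0.1]
gripper_width: 0.0281
finger_force: 0.0
clock: 15.12
ee_pos: [0.6071, 0.1164, 0.1094]
ee_rot: [-3.138, 0.121, -0.002]
wrist_force: [-0.8, 0.3, 7.8]
gripper_width: 0.0233
finger_force: 25.0
[0.     0.0011 0.1094] dir of stand x in tool [-0.0007  1.     -0.0013]
```

```bash
python3 -m handwheel '[[[0,0.006,0],[0,0,0],-1],[[0,0.018,0],[0,0,0],-1],[[0,0.032,0],[0,0,0],-1],[[0,0.046,0],[0,0,0],-1],[[0,0.06,0],[0,0,0],-1],[[0,0.074,0],[0,0,0],-1],[[0,0.084,0],[0,0,0],-1],[[0,0.089,0],[0,0,0],-1]]' 30
python3 -m handwheel '[[[0,0,0],[0,0,0],-1],[[0,0,0],[0,0,0],-1]]' 30
python3 - <<'E'
from h import *
p,R,s=pose(); print(stand(p),s["wrist_force"],s["gripper_width"])
c=vision.camera_info("wrist"); w=vision.grab_frame("wrist"); cv2.imwrite("pics/w3.png",w[...,::-1])
cs=vision.camera_info("scene"); sc=vision.grab_frame("scene"); cv2.imwrite("pics/s3.png",sc[...,::-1]); cv2.imwrite("pics/d3.png",vision.grab_frame("side")[...,::-1])
for n,c,f in (("wrist",c,w),("scene",cs,sc)):
    def pr(P): return cv2.projectPoints(np.array([world(P)],float),np.array(c["rvec"]),np.array(c["tvec"]),np.array(c["mtx"]),np.array(c["dist"]))[0][0,0]
    print(n,"pointer",pr([.09,.037,.132]),"line",pr([.09,.037,.130]),"scale x=.08/.1",pr([.08,.037,.13]),pr([.1,.037,.13]))
    f=f.astype(int); r=f[...,0]-(f[...,1]+f[...,2])//2; x,y=pr([.09,.037,.13]).astype(int)
    for yy in range(max(0,y-14),y+15,2): print(yy,[tuple(f[yy,xx].tolist()) for xx in range(x-6,x+8,2)] if 0<=yy<420 else '')
E
```

```text
clock: 15.78
ee_pos: [0.6003, 0.0267, 0.1094]
ee_rot: [-3.138, 0.122, -0.002]
wrist_force: [1.0, 3.8, 8.3]
gripper_width: 0.0235
finger_force: 30.0
clock: 15.95
ee_pos: [0.6004, 0.0274, 0.1094]
ee_rot: [-3.138, 0.122, -0.002]
wrist_force: [-0.7, 2.7, 8.5]
gripper_width: 0.0234
finger_force: 30.0
[0.0892 0.0013 0.1094] [-0.6963  2.7456  8.4631] 0.023412832630441346
wrist pointer [277.1628 193.6277] line [277.1642 192.9529] scale x=.08/.1 [261.6577 192.9426] [292.6739 192.9633]
178 [(212, 70, 63), (214, 70, 65), (216, 70, 66), (212, 69, 61), (212, 66, 61), (215, 68, 62), (216, 70, 62)]
180 [(214, 77, 67), (211, 72, 65), (213, 69, 63), (212, 69, 62), (217, 69, 65), (216, 75, 69), (213, 71, 66)]
182 [(214, 166, 150), (214, 158, 142), (212, 91, 81), (210, 68, 59), (211, 71, 63), (214, 145, 129), (216, 166, 149)]
184 [(219, 204, 184), (219, 191, 171), (213, 101, 92), (215, 71, 64), (215, 75, 71), (218, 176, 159), (219, 204, 183)]
186 [(219, 203, 183), (221, 193, 174), (205, 102, 93), (201, 71, 66), (211, 75, 69), (217, 176, 158), (219, 204, 182)]
188 [(220, 205, 183), (219, 193, 173), (161
[... 2242 characters left out ...]
), (238, 53, 46), (252, 67, 55)]
216 [(183, 171, 159), (208, 193, 179), (139, 131, 123), (187, 172, 161), (154, 48, 43), (255, 60, 49), (149, 54, 48)]
218 [(190, 178, 164), (167, 157, 146), (127, 121, 112), (133, 86, 80), (158, 50, 43), (155, 52, 43), (156, 50, 44)]
220 [(95, 89, 86), (90, 85, 85), (106, 102, 101), (105, 100, 98), (148, 60, 58), (144, 56, 57), (124, 72, 77)]
222 [(107, 101, 99), (104, 98, 98), (105, 100, 99), (104, 101, 100), (97, 100, 98), (81, 87, 97), (83, 86, 94)]
224 [(102, 98, 97), (103, 99, 97), (99, 95, 94), (100, 96, 95), (90, 89, 92), (85, 88, 96), (83, 85, 95)]
226 [(100, 93, 93), (100, 95, 94), (96, 93, 91), (88, 84, 87), (83, 85, 95), (83, 85, 94), (85, 84, 93)]
```

The wrist pixels put the black pointer at column 276.7 on the red line at column 277.5, which is about 0.5 mm at 0.65 mm per pixel. The grip is steady at 30 N, so I hand in.

```bash
python3 -c "
from rig import workorder,readout
s=readout.sense();print(s['qd'],s['finger_force'],s['clock']);print(workorder.sign_off())"
```

```text
[ 2.33635490e-03  1.05257343e-03 -1.20850296e-03 -1.57037175e-03
 -1.02243427e-06 -4.19555941e-04] 30.00363528728485 16.1
the job is handed in; nothing more can be done
None
```

I handed the job in at 16.1 s: the routed panel leans on the easel and is let go, the lock button is in, and the gripper holds the camera arm at 30 N with the pointer about 0.5 mm from the red line; sign-off gave no verdict, and I did not re-measure the panel's lean after letting go.

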